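# Rinse the flask's cup and click it back on

### The arm

A 6-joint arm with a two-finger parallel gripper is mounted at the origin on a cart in front of the work surface, level with it; the furniture and walls round the work are solid. World frame = base frame: x ahead of the robot, y to its left, z up, the work surface at z = 0. Lengths are in m, angles in rad, forces in N, time in s.
With the tool pointing down it reaches from about 0.375 to 0.925 m from the base axis. Payload 5.7 kg.
Tool frame: the origin (TCP) lies midway between the tips of the shut fingers; the grasp point (between the pads) lies 19 mm behind it; z points along the fingers, y is the line along which they close (so a half turn about z gives the same grasp; the last joint's range is limited). The gripper opens to 85 mm and grips with 20 to 120 N. Pads are 22 mm wide; open, the fingers measure 114 mm over their backs; the gripper's body (76 mm by 85 mm) begins 54 mm behind the grasp point. The pads swing forward as they close: fully open they stand 13 mm farther back than shut.
Start: joints at [1.035, 0.359, 1.51, -0, 1.272, -0.115], TCP at [0.245, 0.548, 0.231] pointing down, gripper open.
Joint ranges: [-2.97, 2.97], [-1.01, 2.36], [0.21, 2.38], [-0.96, 4.11], [0.2, 2.71], [-2.98, 2.98]. Speed limits (rad/s): [2.39, 2.39, 3.14, 3.14, 3.14, 3.14].

### API

Orientations are given as a unit quaternion [w, x, y, z].
In Python, from cell import r gives the robot as it stands.
- The arm moves only by the tool carry_out, never from a script. Its argument "commands" is a list of rows, each a list of 7 numbers: the opening, from 0 (shut) to 1 (fully open), then the shift along the tool's x, y, z in m, then the turn, a rotation vector about the tool's x, y, z in rad. A call has 1 to 5 rows; each row is the pose to reach, as a shift and turn from the pose commanded when the call began, along the tool's axes at that moment; what a row does not reach only later rows make up. A row lasts 1/10 s, in which the tool goes at most 50 mm and 8.59 degrees, less where a joint would pass 70% of its speed; a pose out of reach is approached as far as the arm can. A call with a gripper value outside its range is refused whole. The fingers move at their own pace and stop on an object; the grip force is fixed at half the most. Time passes only in rows, so rows that repeat a pose let the fingers close. It gives the time, the measured TCP pose, the force, the opening and the grip force at its end, in the units of the state.
- r.get_obs(): the state, without advancing time (a new reading comes with each control period).
- r.get_image(name): name is "scene" or "top" or "wrist"; returns a dict with "image" (480x640x3 uint8, blue, green, red), "mtx" (3x3 intrinsics, pixels), "R" (3x3) and "t" (3): a world point X has camera coordinates R X + t. Camera axes: x right, y down, z forward; pixel columns grow to the right and rows downward; lengths in m; the calibration is good to about 2 mm. A picture is of the moment at which its call begins. There is no depth.
- r.finish_job(): hands the job in; it is judged then, once.
Trained networks look in the newest picture that a camera, given by its name, has taken for a name from the list of things; names that differ only in an ending like _2 or _b are one class to them, and where a whole thing is asked for, a point or a joint stands for the part that bears it (a point fixed in the world has none). Each returns a list of dicts, best first, with "conf" (0 to 1); they miss things now and then, are a little off and sometimes report something else, mostly with a low value. They report only what shows in the picture. A call takes as long as a camera call. They do not tell look-alikes from the thing itself.
- r.masks_of(query, camera): "region" (480x640 bool, what is visible of it) and "rect" ([left, top, width, height] in pixels, round what is visible of it).
The state is a dict: "time": time; "joints": joint angles; "joint_velocities": joint speeds; "tau": joint torques, N m; "tool_pos": TCP position; "eef_rot": TCP orientation; "ft_force": force on the tool from outside, world axes, zero at the start; "wrist_torque": the same for the moment, N m; "gripper_width": opening from 0.0 (shut) to 1.0 (fully open); "grasp_force": force on a finger pad.
Only numpy, scipy, OpenCV 4.12 (cv2) and the standard library are available. Lean on these libraries where they do the work, as an engineer would, in place of code of your own. Each camera call takes 0.05 s, during which the arm holds its last target. There are 200 camera calls.

### The job

The coffee flask is filled and needs its drinking cup, which is also its cap. Pick up the small steel cup that stands mouth down on the worktop, push it mouth down onto the star of the glass rinser beside the sink until the star is all the way down and keep it there for two seconds, then press the cup over the neck of the flask until it clicks past the catches and keep pressing until its rim is flush on the flask's shoulder. Finish while still gripping the cup and holding it firmly down on the flask; leave the flask standing where it is and the mug, glass and lemon undisturbed.

Things in the scene. Friction and masses are not known exactly. Their poses are not given: they have to be found in the camera images.
- cup: The flask's drinking cup and press-on cap: plain round steel cup, 55 mm outside diameter, 52 mm tall, 90 g, standing mouth down. Origin: centre of the rim (its open underside); z up to its closed end. Bore 49 mm wide, 48 mm deep; a 4 mm tall bead just inside the rim narrows the mouth to 43 mm. Yaw does not matter; grip across the diameter 30 to 40 mm above the rim.
- flask: Squat steel vacuum flask, loose, standing on the worktop, about 0.6 kg, 72 mm diameter. Origin: centre of its underside; z up its axis. A flat shoulder 59 mm across lies 115 mm up; from it rises a black stopper neck, 40 mm diameter, 27 mm tall, its top edge tapered to 29 mm. A black sealing ring stands 2.5 mm proud of the shoulder round the neck, sprung: about 8 N to press flush.
- flask_shoulder (a point): Centre of the flask's shoulder, 115 mm up its axis: the cup's rim centre belongs here. Pushed down, the cup meets the catches with its rim 14 mm above this, takes about 8 to 12 N to push them in, clicks home (catches spring out, force drops) at about 5 mm, then meets the sealing ring at 2.5 mm. Let go, the ring lifts it about 2 mm.
- catch_1 (a joint): How far the first of three sprung nylon catches round the neck is pushed in (m): 0 standing out 3.7 mm from the neck, tip 9 mm above the shoulder; 0.0035 at most. Needs 2 N to start, 1.5 N more per mm.
- catch_2 (a joint): The same for the second catch.
- catch_3 (a joint): The same for the third catch.
- rinser: Glass rinser fixed on the worktop beside the sink: round steel drip dish, 125 mm diameter, rim 14 mm high. Origin: centre of its underside.
- star_top (a point): Highest plane of the rinser's star, at its centre, 30 mm above the worktop when up. The star is a grey hub with six arms, 76 mm across, whose tops (on which the cup's rim rests) are level with this point; it moves straight down against its spring.
- rinser_star (a joint): How far the star is pressed down (m): 0 up, 0.009 all the way down. Needs 3 N to start and about 8 N all the way down; springs back.
- mug: Bystander: speckled mug, 80 mm diameter, 78 mm tall, behind the rinser. Origin under its centre.
- glass_1: Bystander: clear drinking glass, 80 mm diameter, 91 mm tall, behind the work. Origin under its centre.
- lemon_2: Bystander: lemon, about 67 mm long, 54 mm tall. Origin at its underside.
There are look-alikes about, which are no part of the job. What is shaped like the cup but blue is not meant.

How it is judged:
By the outcome, as a careful person would: the job done as asked, in the order asked, and still so for the second after the job is handed in, while the arm keeps its last pose, push and grip.
It also fails if it takes over 58 s, if anything falls off the work surface, if the arm or the gripper's body presses on something with over 40 N, if the wrist force passes 120 N, or if a joint passes its speed limit or range.

## Working session

There is one attempt and no reset: what is moved stays moved. The work goes in short steps, Python scripts to look and compute and a tool call to move; the robot and the scene stay as the last step left them, time stands still between calls to the robot, and variables do not carry over. Pictures are saved under pics/ and viewed, at most 10 in all, crops included, and the job is handed in when it is done.

Besides the shell and the picture viewer there is one more tool, called after "Call:" as name(argument=value, ...) on one line, values as JSON. carry_out: Moves the arm, as the interface text tells. Its arguments: {"type":"object","properties":{"commands":{"type":"array"}},"required":["commands"]}

```bash
mkdir -p pics
cat > h.py <<'E'
import cv2,numpy as np
from cell import r
def ray(im,u,v):
    K,R,t=np.array(im["mtx"]),np.array(im["R"]),np.array(im["t"])
    d=R.T@np.linalg.solve(K,[u,v,1]);return -R.T@t,d
def at(im,u,v,z):
    c,d=ray(im,u,v);return c+d*(z-c[2])/d[2]
def px(im,X):
    p=np.array(im["mtx"])@(np.array(im["R"])@np.array(X)+np.array(im["t"]));return p[:2]/p[2]
E
python3 - <<'E'
from h import *
ims={}
for n in("scene","top"):
    im=r.get_image(n);cv2.imwrite(f"pics/{n}0.png",im["image"]);c,_=ray(im,0,0);print(n,c.round(3),np.round(im["mtx"][0][0]))
    for q in("cup","flask","rinser","rinser_star","mug","glass_1","lemon_2"):
        for m in r.masks_of(q,n): 
            b=m["rect"];print(n,q,round(m["conf"],2),b,at(im,b[0]+b[2]/2,b[1]+b[3]/2,0.03).round(3))
o=r.get_obs();print(o)
E
```

```text
scene [ 0.056 -0.716  0.499] 469.0
scene cup 0.96 [367.6, 349.0, 34.0, 46.4] [ 0.461 -0.32   0.03 ]
scene cup 0.81 [313.9, 319.7, 35.5, 44.6] [ 0.441 -0.214  0.03 ]
scene cup 0.7 [368.2, 300.0, 30.9, 25.5] [ 0.57  -0.199  0.03 ]
scene flask 0.96 [268.3, 240.5, 37.5, 79.1] [0.491 0.005 0.03 ]
scene flask 0.36 [310.6, 318.9, 38.1, 44.4] [ 0.439 -0.21   0.03 ]
scene flask 0.26 [370.2, 301.5, 28.1, 25.6] [ 0.568 -0.203  0.03 ]
scene rinser 0.91 [209.8, 248.6, 56.5, 31.4] [0.441 0.126 0.03 ]
scene rinser_star 0.53 [220.7, 246.0, 31.8, 14.0] [0.463 0.179 0.03 ]
scene mug 0.65 [291.5, 216.5, 38.1, 45.6] [0.645 0.145 0.03 ]
scene glass_1 0.83 [328.4, 236.9, 42.6, 58.6] [ 0.635 -0.021  0.03 ]
scene lemon_2 0.74 [368.4, 299.6, 32.0, 28.5] [ 0.569 -0.202  0.03 ]
top [ 0.384 -0.067  1.36 ] 524.0
top cup 0.87 [439.0, 246.2, 23.0, 26.0] [ 0.477 -0.399  0.03 ]
top cup 0.84 [405.1, 253.1, 27.2, 23.2] [ 0.465 -0.318  0.03 ]
top cup 0.69 [364.8, 265.2, 27.3, 20.3] [ 0.442 -0.215  0.03 ]
top flask 0.63 [294.6, 255.3, 32.1, 29.1] [ 0.46  -0.044  0.03 ]
top rinser 0.79 [202.0, 249.0, 52.0, 50.2] [0.456 0
[... 280 characters left out ...]
': 0.8, 'joints': array([ 1.03491054e+00,  3.58763780e-01,  1.51039935e+00,  2.82258270e-06,
        1.27248091e+00, -1.15094413e-01]), 'joint_velocities': array([-0.00063873, -0.00148957,  0.00129315,  0.00037686,  0.00081003,
        0.00104298]), 'tau': array([-1.17589479e-03, -5.27510405e+01, -2.79037535e+01, -8.41170367e-05,
        1.42942041e-03,  1.49696439e-05]), 'tool_pos': array([0.24508156, 0.54763936, 0.23128861]), 'eef_rot': array([-9.49439442e-06,  2.08847285e-01,  9.77948266e-01, -2.39136204e-05]), 'ft_force': array([-0.96144159,  0.62763599, -0.82290439]), 'wrist_torque': array([ 0.00275977, -0.02221654,  0.00982384]), 'grasp_force': 0.0, 'gripper_width': 1.0006660232628273}
```

Run:
```python
import cv2
a=cv2.imread("pics/scene0.png")[200:420,190:450];b=cv2.imread("pics/top0.png")[180:310,190:480]
cv2.imwrite("pics/a.png",cv2.resize(a,None,fx=2.7,fy=2.7,interpolation=2));cv2.imwrite("pics/b.png",cv2.resize(b,None,fx=2.7,fy=2.7,interpolation=2))
```

```text
(no output)
```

View pics/a.png

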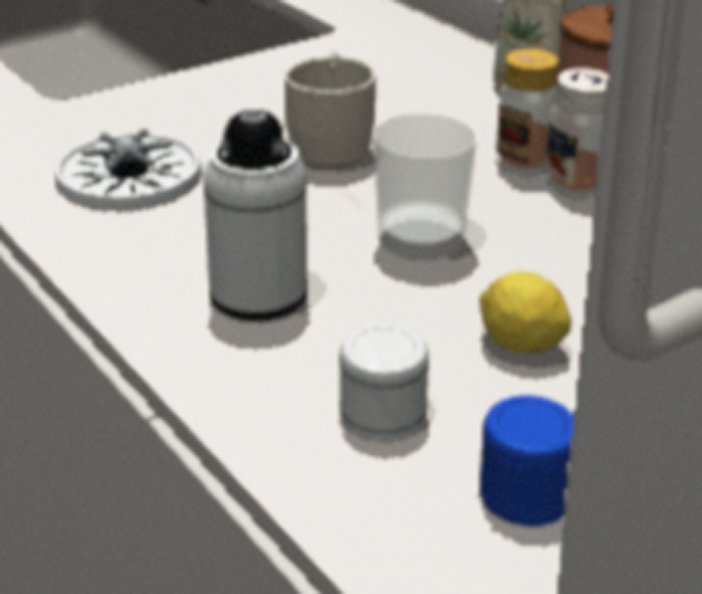

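View pics/b.png

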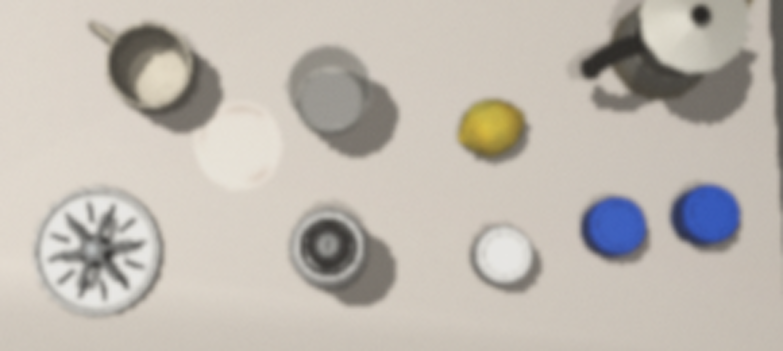

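The steel cup is the white-grey one at top px (377,274) / scene (332,342). The two blue ones at top (418,264) and (452,259) are look-alikes, because the task rules out blue. The flask is at top (312,271) and the rinser at (227,272).

Run:
```python
from h import *
im=r.get_image("top");sc=r.get_image("scene")
for n,u,v,z in(("cup",377,274,.052),("flask neck",311.9,271.1,.142),("rinser",226.7,272.6,.014)):
    p=at(im,u,v,z);print(n,p.round(4),"scene px",px(sc,p).round(1))
g=im["image"]
# outlines at scene: project predicted circles to check
s=sc["image"].copy()
def circ(img,cam,c,z,R,col):
    P=[px(cam,[c[0]+R*np.cos(a),c[1]+R*np.sin(a),z]) for a in np.linspace(0,6.28,60)]
    cv2.polylines(img,[np.int32(np.round(np.array(P)*64))],True,col,1,cv2.LINE_AA,6)
t=g.copy()
for c,lst in((at(im,377,274,.052),[(.0,.0275),(.052,.0275)]),(at(im,311.9,271.1,.142),[(0,.036),(.115,.0295),(.142,.0145)]),(at(im,226.7,272.6,.014),[(.014,.0625),(.03,.038)])):
    for z,R in lst: circ(s,sc,c,z,R,(0,0,255));circ(t,im,c,z,R,(0,0,255))
A=cv2.resize(s[230:370,200:360],(640,560))[:,:];B=cv2.resize(t[240:305,195:395],(800,260))
cv2.imwrite("pics/c.png",A);cv2.imwrite("pics/d.png",B)
```

```text
cup [ 0.444  -0.2091  0.052 ] scene px [331.6 328.7]
flask neck [ 0.451  -0.0489  0.142 ] scene px [282.6 244.1]
rinser [0.4605 0.1724 0.014 ] scene px [237.2 260.6]
```

View pics/c.png

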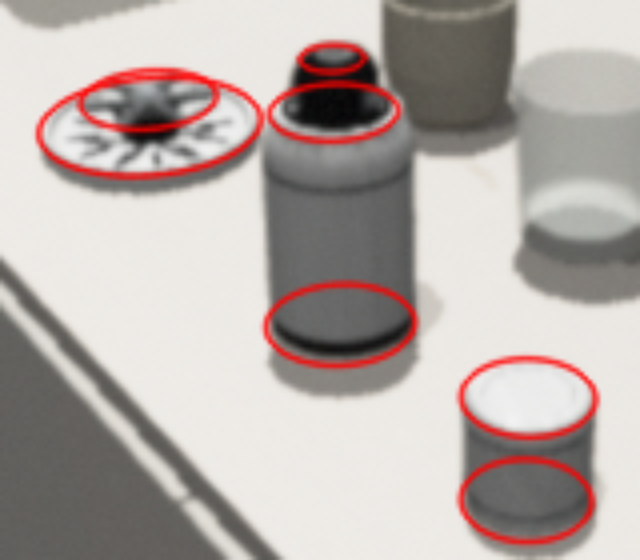

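View pics/d.png

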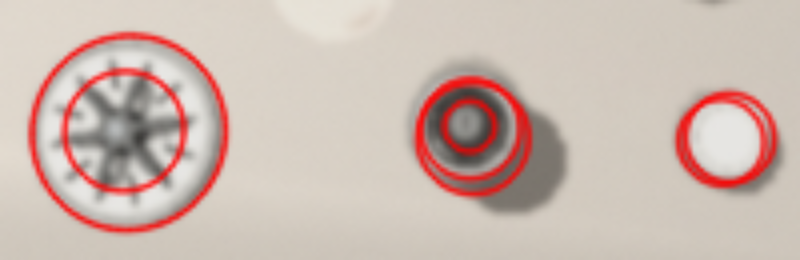

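Outlines projected onto both views fit within about 1–2 px for the cup at (.444,-.209), flask at (.451,-.049) and rinser at (.4605,.172). All are at consistent heights and in reach, so I'll move.

Call:
carry_out(commands=[[1,-0.038,-0.025,0,0,0,0.14],[1,-0.076,-0.05,0,0,0,0.28],[1,-0.114,-0.075,0,0,0,0.42],[1,-0.152,-0.1,0,0,0,0.56],[1,-0.19,-0.125,0,0,0,0.7]])

```text
time: 1.4
tool_pos: [0.3682, 0.3545, 0.2315]
eef_rot: [0.0, 0.534, 0.846, 0.0]
ft_force: [0.5, 0.7, 0.2]
gripper_width: 0.999
grasp_force: 0.0
```

```bash
cat >> h.py <<'E'
from scipy.spatial.transform import Rotation as Ro
Qt=Ro.from_matrix(np.array([[0,1,0],[1,0,0],[0,0,-1.]]))
def go(x,y,z):
    o=r.get_obs();R=Ro.from_quat(o["eef_rot"],scalar_first=True)
    print("t",round(o["time"],2),"pos",o["tool_pos"].round(4),"F",o["ft_force"].round(1),"w",round(float(o["gripper_width"]),3),"g",round(float(o["grasp_force"]),1))
    print("shift",R.inv().apply(np.array([x,y,z])-o["tool_pos"]).round(4),"turn",(R.inv()*Qt).as_rotvec().round(4))
E
python3 -c "
from h import *
go(.5,.15,.231);go(.444,-.209,.2)"
```

```text
t 1.4 pos [0.3682 0.3545 0.2315] F [0.5 0.7 0.2] w 0.999 g 0.0
shift [-0.2413  0.031   0.0005] turn [ 5.000e-04 -1.000e-04  4.447e-01]
t 1.4 pos [0.3682 0.3545 0.2315] F [0.5 0.7 0.2] w 0.999 g 0.0
shift [-0.5413 -0.174   0.0314] turn [ 5.000e-04 -1.000e-04  4.447e-01]
```

Call:
carry_out(commands=[[1,-0.048,0.006,0,0,0,0.09],[1,-0.096,0.012,0,0,0,0.18],[1,-0.144,0.018,0,0,0,0.27],[1,-0.192,0.024,0,0,0,0.36],[1,-0.24,0.03,0,0,0,0.445]])

```text
time: 1.9
tool_pos: [0.4998, 0.1511, 0.2316]
eef_rot: [0.0, 0.707, 0.708, 0.0]
ft_force: [0.9, 0.5, 0.7]
gripper_width: 1.0
grasp_force: 0.0
```

```bash
python3 -c "
from h import *
go(.444,-.209,.2)"
```

```text
t 1.9 pos [0.4998 0.1511 0.2316] F [0.9 0.5 0.7] w 1.0 g 0.0
shift [-0.36   -0.0562  0.0315] turn [ 0.0006 -0.0001  0.0013]
```

Call:
carry_out(commands=[[1,-0.04,-0.01,0,0,0,0],[1,-0.08,-0.02,0,0,0,0],[1,-0.12,-0.03,0,0,0,0],[1,-0.16,-0.04,0,0,0,0],[1,-0.2,-0.049,0,0,0,0]])

```text
time: 2.4
tool_pos: [0.4503, -0.0489, 0.2315]
eef_rot: [0.0, 0.705, 0.709, 0.0]
ft_force: [0.5, -0.7, -0.3]
gripper_width: 1.0
grasp_force: 0.0
```

Run:
```python
from h import *
o=r.get_obs();print(o["joint_velocities"].round(3))
im=r.get_image("wrist");cv2.imwrite("pics/w1.png",im["image"]);np.savez("w1.npz",**im)
print(ray(im,320,240),px(im,[.451,-.049,.142]),px(im,[.444,-.209,.052]))
go(.444,-.209,.11)
```

```text
[-0.911 -0.092  0.107  0.    -0.032 -0.903]
(array([0.44893496, 0.03602733, 0.37346242]), array([ 0.01078772, -0.33060461, -0.9437409 ])) [319.15521925 245.13611229] [311.44674909 350.76838098]
t 2.45 pos [ 0.4494 -0.0541  0.2315] F [-0.8 -4.2 -0.1] w 1.001 g 0.0
shift [-0.1543 -0.0059  0.1222] turn [-0.0006  0.0047  0.0037]
```

View pics/w1.png

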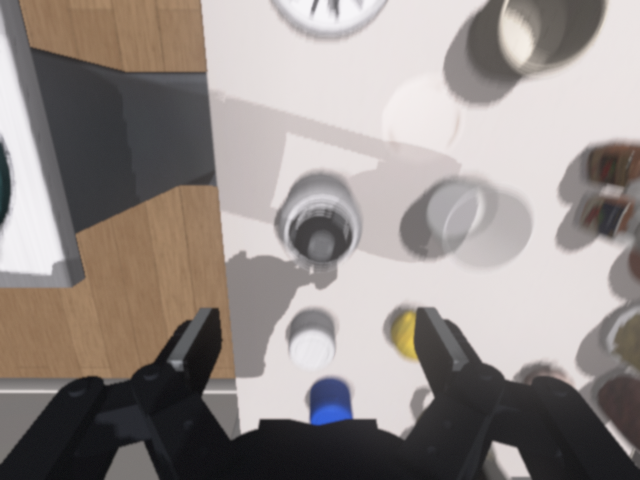

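The wrist view shows the flask neck at px (321,243) against a predicted (319,245), and the cup top at (312,349) against (311,351). The estimates hold.

Call:
carry_out(commands=[[1,-0.04,-0.002,0.02,0,0,0],[1,-0.08,-0.004,0.04,0,0,0],[1,-0.12,-0.006,0.06,0,0,0],[1,-0.159,-0.006,0.08,0,0,0],[1,-0.159,-0.006,0.1,0,0,0]])

```text
time: 2.95
tool_pos: [0.4472, -0.2115, 0.1311]
eef_rot: [0.002, 0.707, 0.708, -0.0]
ft_force: [-0.3, 1.4, -0.6]
gripper_width: 1.0
grasp_force: 0.0
```

Call:
carry_out(commands=[[1,0,0,0.01,0,0,0],[1,0,0,0.01,0,0,0],[1,0,0,0.01,0,0,0]])

```text
time: 3.25
tool_pos: [0.4458, -0.2056, 0.1217]
eef_rot: [-0.0, 0.705, 0.709, 0.0]
ft_force: [0.8, 0.2, 1.1]
gripper_width: 1.001
grasp_force: 0.0
```

Run:
```python
from h import *
im=r.get_image("wrist");cv2.imwrite("pics/w2.png",im["image"]);s=im["image"].copy()
m=r.masks_of("cup","wrist")
for k in m: print(round(k["conf"],2),k["rect"])
def circ(c,z,R):
    P=[px(im,[c[0]+R*np.cos(a),c[1]+R*np.sin(a),z]) for a in np.linspace(0,6.28,60)]
    cv2.polylines(s,[np.int32(np.round(np.array(P)*64))],True,(0,0,255),1,cv2.LINE_AA,6)
circ((.444,-.209),.052,.0275);circ((.444,-.209),0,.0275)
go(.444,-.209,.012)
print(px(im,[.444,-.209,.052]))
cv2.imwrite("pics/e.png",s)
```

```text
0.94 [321.2, 405.2, 57.3, 17.6]
0.73 [276.5, 203.2, 79.7, 89.3]
0.72 [309.7, 317.5, 70.9, 92.0]
0.32 [441.7, 194.8, 83.8, 86.5]
t 3.35 pos [ 0.4464 -0.206   0.1223] F [-0.  -0.4 -0.6] w 1.001 g 0.0
shift [-0.0029 -0.0025  0.1103] turn [0.0013 0.0009 0.0063]
[315.58169662 259.82247377]
```

View pics/e.png

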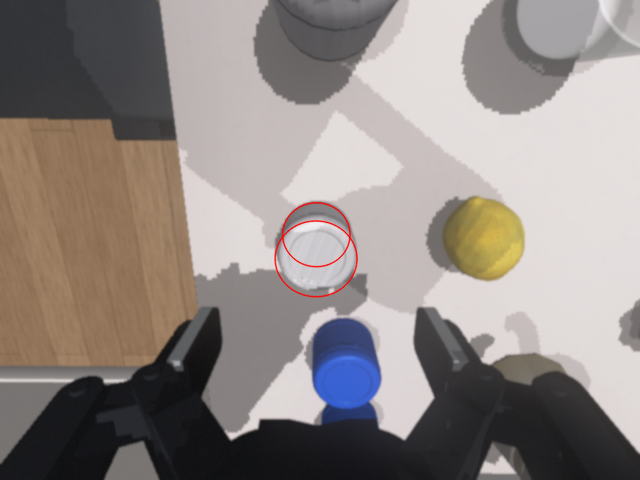

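Call:
carry_out(commands=[[1,-0.002,-0.002,0.03,0,0,0],[1,-0.002,-0.002,0.06,0,0,0],[1,-0.002,-0.002,0.085,0,0,0],[1,-0.002,-0.002,0.1,0,0,0],[1,-0.002,-0.002,0.108,0,0,0]])

```text
time: 3.85
tool_pos: [0.4438, -0.2079, 0.0129]
eef_rot: [-0.0, 0.705, 0.709, -0.0]
ft_force: [0.1, 0.8, 0.4]
gripper_width: 0.999
grasp_force: 0.0
```

Call:
carry_out(commands=[[1,0,0,0,0,0,0],[0.3,0,0,0,0,0,0],[0.3,0,0,0,0,0,0],[0.3,0,0,0,0,0,0],[0,0,0,0,0,0,0]])

```text
time: 4.35
tool_pos: [0.4445, -0.2089, 0.0147]
eef_rot: [0.001, 0.705, 0.709, 0.0]
ft_force: [0.1, 0.4, 6.6]
gripper_width: 0.633
grasp_force: 63.0
```

Call:
carry_out(commands=[[0,0,0,0,0,0,0],[0,0,0,0,0,0,0],[0,0,0,0,0,0,0]])

```text
time: 4.65
tool_pos: [0.4445, -0.2089, 0.0147]
eef_rot: [0.001, 0.705, 0.709, 0.0]
ft_force: [-0.2, 0.7, 6.7]
gripper_width: 0.631
grasp_force: 63.0
```

Call:
carry_out(commands=[[0,0,0,-0.02,0,0,0],[0,0,0,-0.06,0,0,0],[0,0,0,-0.105,0,0,0],[0,0,0,-0.15,0,0,0],[0,0,0,-0.19,0,0,0]])

```text
time: 5.15
tool_pos: [0.4437, -0.2084, 0.2063]
eef_rot: [0.001, 0.705, 0.709, 0.0]
ft_force: [1.8, 0.2, -0.7]
gripper_width: 0.631
grasp_force: 63.4
```

Call:
carry_out(commands=[[0,0.02,0,-0.01,0,0,0],[0,0.06,0.005,-0.02,0,0,0],[0,0.105,0.008,-0.02,0,0,0],[0,0.15,0.01,-0.02,0,0,0],[0,0.195,0.012,-0.02,0,0,0]])

```text
time: 5.65
tool_pos: [0.4545, -0.0118, 0.2242]
eef_rot: [0.001, 0.706, 0.709, 0.0]
ft_force: [1.0, 0.2, -0.9]
gripper_width: 0.632
grasp_force: 63.5
```

```bash
python3 -c "
from h import *
go(.46,.172,.1)"
```

```text
t 5.65 pos [ 0.4545 -0.0118  0.2242] F [ 1.   0.2 -0.9] w 0.632 g 63.5
shift [0.1838 0.0061 0.1242] turn [0.0017 0.0003 0.0042]
```

Call:
carry_out(commands=[[0,0.045,0.002,0,0,0,0],[0,0.09,0.003,0.01,0,0,0],[0,0.135,0.005,0.03,0,0,0],[0,0.17,0.006,0.06,0,0,0],[0,0.184,0.006,0.09,0,0,0]])

```text
time: 6.15
tool_pos: [0.4604, 0.1739, 0.1336]
eef_rot: [0.001, 0.704, 0.71, 0.002]
ft_force: [0.3, -1.1, -0.9]
gripper_width: 0.633
grasp_force: 63.4
```

Call:
carry_out(commands=[[0,0,0,0.03,0,0,0],[0,0,0,0.05,0,0,0],[0,0,0,0.055,0,0,0],[0,0,0,0.055,0,0,0]])

```text
time: 6.55
tool_pos: [0.4593, 0.1705, 0.0783]
eef_rot: [-0.0, 0.705, 0.709, -0.0]
ft_force: [0.3, -0.9, -0.1]
gripper_width: 0.629
grasp_force: 63.5
```

Run:
```python
from h import *
go(.46,.172,.0447)
im=r.get_image("wrist");sc=r.get_image("scene")
cv2.imwrite("pics/f.png",np.hstack([cv2.resize(im["image"],(400,300)),cv2.resize(sc["image"][200:320,180:340],(400,300))]))
```

```text
t 6.55 pos [0.4593 0.1705 0.0783] F [ 0.3 -0.9 -0.1] w 0.629 g 63.5
shift [0.0015 0.0007 0.0336] turn [-0.0011  0.0003  0.0049]
```

View pics/f.png

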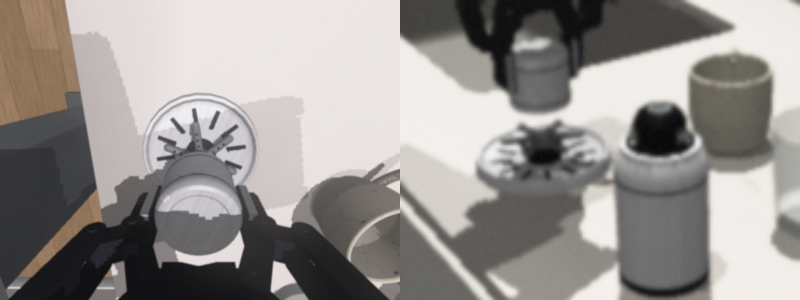

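The cup is straight and centred over the star at wrist crop px (200,150), with the mug clear to the right. Lowering now.

Call:
carry_out(commands=[[0,0.001,0.001,0.018,0,0,0],[0,0.001,0.001,0.028,0,0,0],[0,0.001,0.001,0.034,0,0,0],[0,0.001,0.001,0.038,0,0,0],[0,0.001,0.001,0.041,0,0,0]])

```text
time: 7.15
tool_pos: [0.461, 0.1716, 0.0376]
eef_rot: [0.0, 0.705, 0.709, 0.0]
ft_force: [-1.4, -0.8, 5.5]
gripper_width: 0.631
grasp_force: 63.9
```

Call:
carry_out(commands=[[0,0,0,0.001,0,0,0],[0,0,0,0.002,0,0,0],[0,0,0,0.003,0,0,0],[0,0,0,0.003,0,0,0]])

```text
time: 7.55
tool_pos: [0.461, 0.1716, 0.0354]
eef_rot: [0.0, 0.705, 0.709, 0.0]
ft_force: [-2.0, -1.5, 12.9]
gripper_width: 0.631
grasp_force: 65.3
```

Call:
carry_out(commands=[[0,0,0,0.001,0,0,0],[0,0,0,0.002,0,0,0],[0,0,0,0.002,0,0,0],[0,0,0,0.002,0,0,0],[0,0,0,0.002,0,0,0]])

```text
time: 8.05
tool_pos: [0.4611, 0.1716, 0.0351]
eef_rot: [0.001, 0.705, 0.709, 0.001]
ft_force: [-6.8, -3.1, 35.5]
gripper_width: 0.636
grasp_force: 67.8
```

Call:
carry_out(commands=[[0,0,0,0,0,0,0],[0,0,0,0,0,0,0],[0,0,0,0,0,0,0],[0,0,0,0,0,0,0],[0,0,0,0,0,0,0]])

```text
time: 8.55
tool_pos: [0.4611, 0.1716, 0.0351]
eef_rot: [0.001, 0.705, 0.709, 0.001]
ft_force: [-6.9, -3.3, 35.1]
gripper_width: 0.632
grasp_force: 67.8
```

Call:
carry_out(commands=[[0,0,0,0,0,0,0],[0,0,0,0,0,0,0],[0,0,0,0,0,0,0],[0,0,0,0,0,0,0],[0,0,0,0,0,0,0]])

```text
time: 9.05
tool_pos: [0.4611, 0.1716, 0.0351]
eef_rot: [0.001, 0.705, 0.709, 0.001]
ft_force: [-7.4, -4.8, 35.8]
gripper_width: 0.629
grasp_force: 67.8
```

Call:
carry_out(commands=[[0,0,0,0,0,0,0],[0,0,0,0,0,0,0],[0,0,0,0,0,0,0],[0,0,0,0,0,0,0],[0,0,0,0,0,0,0]])

```text
time: 9.55
tool_pos: [0.4611, 0.1716, 0.0351]
eef_rot: [0.001, 0.705, 0.709, 0.001]
ft_force: [-6.5, -3.5, 35.2]
gripper_width: 0.632
grasp_force: 67.8
```

Call:
carry_out(commands=[[0,0,0,0,0,0,0],[0,0,0,0,0,0,0],[0,0,0,0,0,0,0],[0,0,0,0,0,0,0],[0,0,0,0,0,0,0]])

```text
time: 10.05
tool_pos: [0.4611, 0.1716, 0.0351]
eef_rot: [0.001, 0.705, 0.709, 0.001]
ft_force: [-7.1, -3.5, 36.1]
gripper_width: 0.634
grasp_force: 67.8
```

Call:
carry_out(commands=[[0,0,0,0,0,0,0],[0,0,0,0,0,0,0],[0,0,0,0,0,0,0],[0,0,0,0,0,0,0],[0,0,0,0,0,0,0]])

```text
time: 10.55
tool_pos: [0.4611, 0.1716, 0.0351]
eef_rot: [0.001, 0.705, 0.709, 0.001]
ft_force: [-7.0, -2.7, 35.3]
gripper_width: 0.631
grasp_force: 67.8
```

Call:
carry_out(commands=[[0,0,0,-0.015,0,0,0],[0,0,0,-0.055,0,0,0],[0,0,0,-0.1,0,0,0],[0,0,0,-0.145,0,0,0],[0,0,0,-0.185,0,0,0]])

```text
time: 11.05
tool_pos: [0.4607, 0.1717, 0.2197]
eef_rot: [0.0, 0.705, 0.709, 0.001]
ft_force: [0.6, -0.0, -2.1]
gripper_width: 0.635
grasp_force: 63.5
```

Call:
carry_out(commands=[[0,-0.03,0,-0.003,0,0,0],[0,-0.075,-0.003,-0.003,0,0,0],[0,-0.12,-0.006,-0.003,0,0,0],[0,-0.165,-0.008,-0.003,0,0,0],[0,-0.2,-0.009,-0.003,0,0,0]])

```text
time: 11.55
tool_pos: [0.4522, -0.0304, 0.2205]
eef_rot: [0.0, 0.705, 0.709, -0.0]
ft_force: [0.7, 1.5, -0.7]
gripper_width: 0.631
grasp_force: 63.6
```

Run:
```python
from h import *
go(.451,-.049,.185)
```

```text
t 11.55 pos [ 0.4522 -0.0304  0.2205] F [ 0.7  1.5 -0.7] w 0.631 g 63.6
shift [-0.0186 -0.0013  0.0355] turn [0.0004 0.0006 0.0046]
```

Call:
carry_out(commands=[[0,-0.01,-0.001,0.015,0,0,0],[0,-0.0186,-0.0013,0.03,0,0,0],[0,-0.0186,-0.0013,0.0355,0,0,0],[0,-0.0186,-0.0013,0.0355,0,0,0]])

```text
time: 11.95
tool_pos: [0.4507, -0.0466, 0.1841]
eef_rot: [-0.001, 0.706, 0.709, -0.0]
ft_force: [0.5, -0.4, -0.9]
gripper_width: 0.633
grasp_force: 63.6
```

Run:
```python
from h import *
go(.451,-.049,.16)
p=r.get_obs()["tool_pos"]
out=[]
for n in("wrist","scene"):
    im=r.get_image(n);s=im["image"].copy();cv2.imwrite(f"pics/{n}5.png",s)
    def circ(c,z,R,col):
        P=[px(im,[c[0]+R*np.cos(a),c[1]+R*np.sin(a),z]) for a in np.linspace(0,6.28,60)]
        cv2.polylines(s,[np.int32(np.round(np.array(P)*64))],True,col,1,cv2.LINE_AA,6)
    z0=p[2]-.0143
    for z in(z0,z0+.052): circ(p,z,.0275,(0,255,0))
    for z,R in((.115,.0295),(.115,.02),(.0,.036)): circ((.451,-.049),z,R,(0,0,255))
    c=px(im,[.451,-.049,.13]);h=60 if n=="scene" else 130
    u,v=int(c[0]),int(c[1]);v=max(h,min(480-h,v))
    out.append(cv2.resize(s[v-h:v+h,u-h:u+h],(400,400),interpolation=cv2.INTER_CUBIC))
cv2.imwrite("pics/g.png",np.hstack(out))
```

```text
t 11.95 pos [ 0.4507 -0.0466  0.1841] F [ 0.5 -0.4 -0.9] w 0.633 g 63.6
shift [-0.0024  0.0003  0.0241] turn [-0.002  -0.0007  0.0045]
```

View pics/g.png

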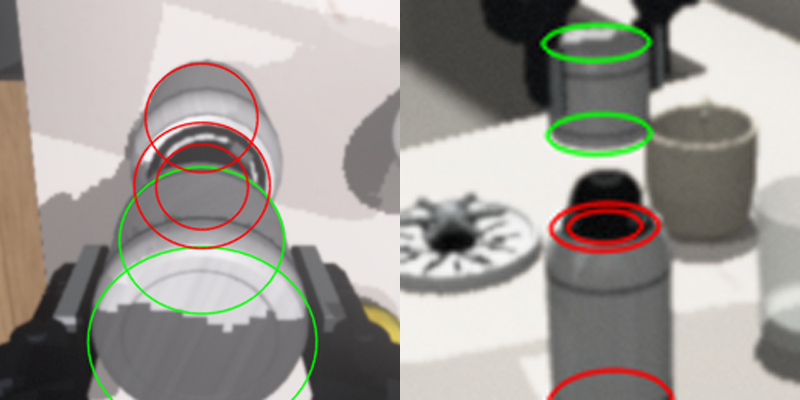

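The wrist view shows the flask shoulder about 2 mm to the right (+x) of my estimate, with the cup where predicted. I'll back the cup off so the camera looks straight down on the flask, and measure both in one frame.

Call:
carry_out(commands=[[0,-0.015,0,-0.01,0,0,0],[0,-0.045,0,-0.02,0,0,0],[0,-0.065,0,-0.03,0,0,0],[0,-0.07,0,-0.03,0,0,0],[0,-0.07,0,-0.03,0,0,0]])

```text
time: 12.55
tool_pos: [0.4524, -0.1169, 0.2153]
eef_rot: [0.001, 0.706, 0.709, 0.0]
ft_force: [-0.2, 1.4, -0.7]
gripper_width: 0.629
grasp_force: 63.5
```

Call:
carry_out(commands=[[0,0,0,0,0,0,0],[0,0,0,0,0,0,0],[0,0,0,0,0,0,0]])

```text
time: 12.85
tool_pos: [0.4516, -0.116, 0.2144]
eef_rot: [-0.001, 0.705, 0.709, -0.0]
ft_force: [0.9, 1.0, -1.1]
gripper_width: 0.631
grasp_force: 63.5
```

Run:
```python
from h import *
go(.453,-.049,.185)
p=r.get_obs()["tool_pos"]
im=r.get_image("wrist");np.savez("w6.npz",p=p,**im)
s=im["image"].copy();cv2.imwrite("pics/w6.png",s)
def circ(c,z,R,col):
    P=[px(im,[c[0]+R*np.cos(a),c[1]+R*np.sin(a),z]) for a in np.linspace(0,6.28,60)]
    cv2.polylines(s,[np.int32(np.round(np.array(P)*64))],True,col,1,cv2.LINE_AA,6)
for z,R in((.115,.0295),(.142,.0145),(0,.036)): circ((.453,-.049),z,R,(0,0,255))
circ(p,p[2]+.0377,.0275,(0,255,0));circ(p,p[2]-.0143,.0275,(0,255,0))
print(px(im,[.453,-.049,.115]))
cv2.imwrite("pics/i.png",cv2.resize(s[0:400,180:460],(560,800))[:600] if 0 else cv2.resize(s[0:400,180:460],(420,600),interpolation=cv2.INTER_CUBIC))
```

```text
t 12.85 pos [ 0.4516 -0.116   0.2144] F [ 0.9  1.  -1.1] w 0.631 g 63.5
shift [0.067  0.0019 0.0294] turn [-0.0009 -0.0005  0.006 ]
[321.03572075 148.43716751]
```

View pics/i.png

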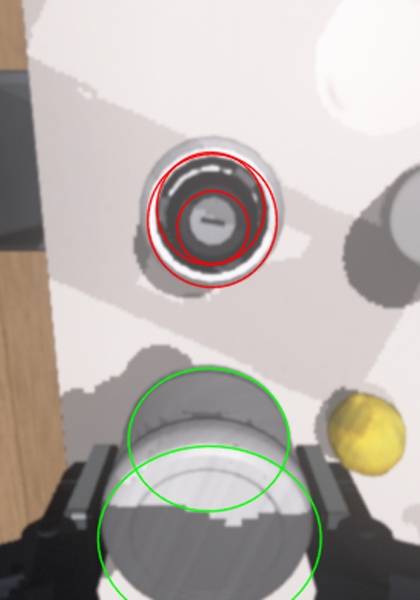

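Run:
```python
from h import *
from scipy.optimize import least_squares
from scipy.ndimage import map_coordinates as mc, gaussian_filter as gf
im=dict(np.load("w6.npz"));g=gf(cv2.cvtColor(im["image"],6).astype(float),.7)
A=np.linspace(0,2*np.pi,72,endpoint=False)
def prof(c,z,R):
    Rr=np.linspace(R[0],R[1],60)
    P=np.array([[px(im,[c[0]+q*np.cos(a),c[1]+q*np.sin(a),z]) for q in Rr] for a in A])
    return Rr,mc(g,[P[...,1],P[...,0]],order=1)
def fit(c,z,R,sgn):
    c=np.array(c)
    for _ in range(4):
        Rr,I=prof(c,z,R);d=sgn*np.diff(I,axis=1);k=d.argmax(1);rr=Rr[k]
        ok=d.max(1)>3
        f=lambda q:(rr-(q[2]+q[0]*np.cos(A)+q[1]*np.sin(A)))[ok]
        s=least_squares(f,[0,0,np.mean(R)],loss="soft_l1",f_scale=.0005);c=c+s.x[:2]
    print(z,sgn,c.round(4),"R",s.x[2].round(4),"rms",np.median(abs(s.fun)).round(5),ok.sum())
fit((.453,-.048),.1175,(.020,.028),1)   # ring black->white
fit((.453,-.048),.115,(.0265,.034),-1) # shoulder->body
fit((.453,-.048),.142,(.006,.013),-1)
p=im["p"];print(p);fit(p[:2],p[2]+.0377,(.015,.021),-1)
fit(p[:2],p[2]-.0143+.052,(.015,.021),1)
fit(p[:2],p[2]+.0377,(.022,.03),-1)
```

```text
0.1175 1 [ 0.4529 -0.0461] R 0.0254 rms 0.00011 72
0.115 -1 [ 0.4528 -0.0463] R 0.0294 rms 0.00011 58
0.142 -1 [ 0.453  -0.0462] R 0.0092 rms 9e-05 72
[ 0.45155935 -0.11601845  0.2144052 ]
0.2521052049911587 -1 [ 0.4525 -0.1116] R 0.0157 rms 2e-05 8
0.2521052049911587 1 [ 0.4533 -0.1201] R 0.019 rms 0.00108 27
0.2521052049911587 -1 [ 0.4509 -0.1132] R 0.0257 rms 0.00058 53
```

Run:
```python
from h import *
from scipy.ndimage import map_coordinates as mc, gaussian_filter as gf
im=dict(np.load("w6.npz"));g=gf(cv2.cvtColor(im["image"],6).astype(float),.6);p=im["p"]
def edge(z,R0,R1,angs):
    for a in angs:
        q=np.linspace(R0,R1,81);t=np.radians(a)
        P=np.array([px(im,[p[0]+k*np.cos(t),p[1]+k*np.sin(t),z]) for k in q])
        I=mc(g,[P[:,1],P[:,0]],order=1);d=np.abs(np.diff(I));k=d.argmax()
        print(round(z,3),a,"R",q[k].round(4),"step",d[k].round(1))
edge(p[2]-.0143,.023,.033,(10,30,50,70,80,90,100,110,130,150,170))
edge(p[2]+.0377,.015,.023,(30,50,70,90,110,130,150))
```

```text
0.2 10 R 0.028 step 9.2
0.2 30 R 0.0272 step 9.2
0.2 50 R 0.0279 step 8.5
0.2 70 R 0.0282 step 7.7
0.2 80 R 0.0286 step 7.5
0.2 90 R 0.0289 step 7.9
0.2 100 R 0.029 step 6.4
0.2 110 R 0.026 step 2.4
0.2 130 R 0.0285 step 3.0
0.2 150 R 0.0288 step 3.8
0.2 170 R 0.0292 step 3.6
0.252 30 R 0.0195 step 6.4
0.252 50 R 0.0196 step 4.1
0.252 70 R 0.0213 step 3.4
0.252 90 R 0.0218 step 2.7
0.252 110 R 0.0219 step 2.7
0.252 130 R 0.015 step 6.5
0.252 150 R 0.0216 step 4.4
```

Call:
carry_out(commands=[[0,0.02,0.001,0.005,0,0,0],[0,0.05,0.002,0.015,0,0,0],[0,0.069,0.0024,0.03,0,0,0],[0,0.069,0.0024,0.035,0,0,0],[0,0.069,0.0024,0.035,0,0,0]])

```text
time: 13.4
tool_pos: [0.4533, -0.0476, 0.1791]
eef_rot: [-0.001, 0.705, 0.709, -0.001]
ft_force: [-0.4, -0.4, -0.7]
gripper_width: 0.634
grasp_force: 63.5
```

Call:
carry_out(commands=[[0,0,0,0,0,0,0],[0,0,0,0,0,0,0],[0,0,0,0,0,0,0]])

```text
time: 13.7
tool_pos: [0.4545, -0.0487, 0.1803]
eef_rot: [0.001, 0.706, 0.709, 0.0]
ft_force: [-0.6, -1.1, -0.9]
gripper_width: 0.634
grasp_force: 63.5
```

Run:
```python
from h import *
go(.4535,-.0469,.157)
r.get_image("wrist");go(.4535,-.0469,.157)
```

```text
t 13.7 pos [ 0.4545 -0.0487  0.1803] F [-0.6 -1.1 -0.9] w 0.634 g 63.5
shift [ 0.0018 -0.001   0.0233] turn [0.001  0.0005 0.0041]
t 13.75 pos [ 0.4544 -0.0486  0.1802] F [-0.1  0.5 -0.7] w 0.631 g 63.5
shift [ 0.0017 -0.0009  0.0232] turn [0.0009 0.0004 0.0041]
```

Call:
carry_out(commands=[[0,0.001,-0.0004,0.01,0,0,0],[0,0.001,-0.0004,0.018,0,0,0],[0,0.001,-0.0004,0.024,0,0,0],[0,0.001,-0.0004,0.028,0,0,0],[0,0.001,-0.0004,0.031,0,0,0]])

```text
time: 14.25
tool_pos: [0.4533, -0.0469, 0.1482]
eef_rot: [-0.0, 0.705, 0.709, -0.0]
ft_force: [-0.4, -0.2, -1.0]
gripper_width: 0.629
grasp_force: 63.5
```

Call:
carry_out(commands=[[0,0,0,0.002,0,0,0],[0,0,0,0.004,0,0,0],[0,0,0,0.004,0,0,0]])

```text
time: 14.55
tool_pos: [0.4535, -0.0469, 0.1447]
eef_rot: [-0.0, 0.705, 0.709, -0.0]
ft_force: [-0.1, 0.2, -0.7]
gripper_width: 0.63
grasp_force: 63.5
```

Call:
carry_out(commands=[[0,0,0,0.001,0,0,0],[0,0,0,0.002,0,0,0],[0,0,0,0.003,0,0,0],[0,0,0,0.004,0,0,0]])

```text
time: 14.95
tool_pos: [0.4538, -0.0473, 0.1412]
eef_rot: [0.0, 0.705, 0.709, -0.0]
ft_force: [-1.0, -1.3, 6.7]
gripper_width: 0.633
grasp_force: 64.1
```

Call:
carry_out(commands=[[0,0,0,0.001,0,0,0],[0,0,0,0.002,0,0,0],[0,0,0,0.003,0,0,0]])

```text
time: 15.25
tool_pos: [0.4543, -0.0474, 0.1389]
eef_rot: [0.001, 0.705, 0.709, 0.0]
ft_force: [-2.8, -2.0, 15.7]
gripper_width: 0.633
grasp_force: 64.9
```

Call:
carry_out(commands=[[0,0,0,0.001,0,0,0],[0,0,0,0.002,0,0,0],[0,0,0,0.003,0,0,0]])

```text
time: 15.55
tool_pos: [0.4536, -0.0471, 0.1348]
eef_rot: [0.0, 0.705, 0.709, -0.0]
ft_force: [-0.2, -2.2, 2.5]
gripper_width: 0.631
grasp_force: 63.8
```

Catches met at .143, a 16 N peak, then the force dropped to 2.5 N: the click. Pressing on to flush.

Call:
carry_out(commands=[[0,0,0,0.001,0,0,0],[0,0,0,0.002,0,0,0],[0,0,0,0.003,0,0,0],[0,0,0,0.004,0,0,0],[0,0,0,0.005,0,0,0]])

```text
time: 16.05
tool_pos: [0.4535, -0.047, 0.13]
eef_rot: [0.0, 0.705, 0.709, -0.0]
ft_force: [-2.6, -1.1, 5.7]
gripper_width: 0.638
grasp_force: 67.4
```

Call:
carry_out(commands=[[0,0,0,0.001,0,0,0],[0,0,0,0.001,0,0,0]])

```text
time: 16.25
tool_pos: [0.4536, -0.047, 0.1297]
eef_rot: [0.0, 0.705, 0.709, -0.0]
ft_force: [-3.3, -1.4, 11.3]
gripper_width: 0.632
grasp_force: 68.3
```

Call:
carry_out(commands=[[0,0,0,0.0005,0,0,0],[0,0,0,0.001,0,0,0],[0,0,0,0.001,0,0,0]])

```text
time: 16.55
tool_pos: [0.4537, -0.0471, 0.1296]
eef_rot: [0.0, 0.705, 0.709, 0.0]
ft_force: [-6.7, -0.8, 22.9]
gripper_width: 0.631
grasp_force: 69.8
```

Call:
carry_out(commands=[[0,0,0,0.0005,0,0,0],[0,0,0,0.0005,0,0,0],[0,0,0,0.0005,0,0,0]])

```text
time: 16.85
tool_pos: [0.4537, -0.0471, 0.1296]
eef_rot: [0.001, 0.705, 0.709, 0.0]
ft_force: [-8.0, -0.4, 29.9]
gripper_width: 0.636
grasp_force: 70.5
```

Call:
carry_out(commands=[[0,0,0,0,0,0,0],[0,0,0,0,0,0,0],[0,0,0,0,0,0,0],[0,0,0,0,0,0,0],[0,0,0,0,0,0,0]])

```text
time: 17.35
tool_pos: [0.4537, -0.0471, 0.1296]
eef_rot: [0.001, 0.705, 0.709, 0.0]
ft_force: [-8.6, 0.3, 30.4]
gripper_width: 0.63
grasp_force: 70.5
```

Run:
```python
from h import *
im=r.get_image("scene");cv2.imwrite("pics/z.png",cv2.resize(im["image"][190:370,190:430],(800,600),interpolation=2))
```

```text
(no output)
```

View pics/z.png

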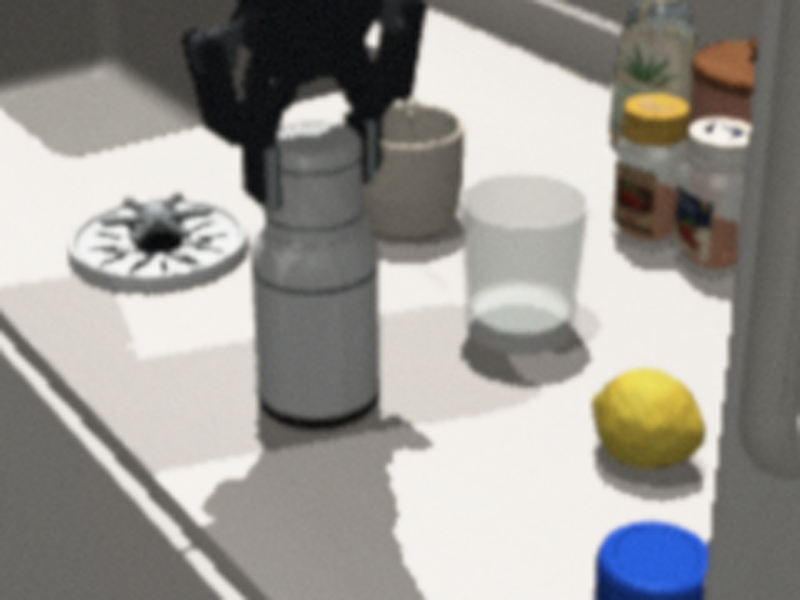

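The cup sits flush and straight on the flask, with the seam at px (315,230). The flask is upright and the mug, glass and lemon are undisturbed.

```bash
python3 -c "
from cell import r
print(r.finish_job())"
```

```text
the job is handed in; nothing more can be done
None
```

The job is handed in: I held the cup on the fully pressed star for over 2 s, pushed it past the catches onto the flask until flush, and left it gripped and pressed down with about 30 N at 17.4 s of the 58 s allowed; no verdict was returned.

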